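# Shut, fasten and hold the cover of a control box

## Task

Swing the blue hinged cover of the grey control box down and press it until its catch snaps and holds it shut, then turn the yellow quarter-turn fastener clockwise until its slot lines up with the two white marks on the cover. Finish while holding: at the end keep the cover pressed down flush on the box against its springy seal, with the slot still lined up, and do not let go. Leave the two brass fittings and the green jar where they stand.

Things in the scene. Friction and masses are not known exactly. Their poses are not given: they have to be found in the camera images.
- housing: grey cast box fixed to the bench, open on top, 190 (x) x 150 (y) x 70 mm high, three brass ports on its front; origin at the centre of its underside, z up, -x its front, +x the side with the cover's hinge. When the cover is flush its upper face is at z = 82 mm. A rubber seal (9 mm stroke) and a spring catch sit inside the front rim
- cover (a joint): blue cover's angle, rad: 0 = flush (hard stop), grows as the front edge rises. Stiff hinge: stays where left. The catch resists from about 0.12 (10 to 15 N near the front edge), has snapped below 0.06; let go, the cover rests near 0.03, lifted by the seal. Flush from there takes about 11 N near the front edge, 16 N at the fastener; it springs back if let go
- cover_hinge (a point): point on the hinge line at mid-width, level with the cover's underside, 85 mm behind (+x) the box's centre, 72 mm above its underside; axes turn with the cover: -x to its front edge, z out of its upper face. The cover is a flat plate 172 mm long from the hinge line, 146 wide (y), 10 thick, with a rib 14 mm high across it 10 to 34 mm from the hinge
- cover_press (a point): bare spot on the upper face of the cover at mid-width, 18 mm from the front edge, 154 mm from the hinge line and 10 mm above it along the cover's z: a good place to press; axes as cover_hinge
- fastener (a joint): angle of the quarter-turn fastener, rad, growing clockwise from above: 0 = bar and slot lie across the cover (parallel to the hinge), 1.571 = slot lined up with the two white marks, which run from hinge to front edge. Turns stiffly (0.1 N m), stays where left; NO stop at the marks, it can be turned too far, up to 2.2
- fastener_top (a point): centre of the fastener's top, on its axis, 115 mm from the hinge line at mid-width, 21 mm above the cover's upper face. Grip: yellow bar 34 mm long, 12 wide, 17 high with a black slot line along its top, on a steel disc 38 mm across, 4 high, on the cover; axes turn with it: y along the bar, z up the axis
- brass_a: loose brass valve fitting, round, 38 mm in diameter, 70 mm high, upright; origin at the centre of its underside. Bystander
- brass_b: loose brass valve fitting like brass_a. Bystander
- grease_jar: loose green jar with a black cap, 52 mm in diameter, 65 mm high, upright; origin at the centre of its underside. Bystander

How it is judged:
On the way, in this order (a step that is already met when the one before it is completed fails the run):
1. the cover is pressed down past its catch (value of joint cover below 0.05 rad), for 0.2 s.
2. with the cover shut, the fastener is turned until its slot lines up with the marks (value of joint cover below 0.05 rad and value of joint fastener between 1.43 and 1.71 rad), for 0.2 s.
At the end, for the whole second after the job is handed in: the robot holds the cover flush (within 0.015 rad, 2.6 mm at the front edge) with at least 2.5 N on it, the fastener's slot is within 0.14 rad (8 degrees) of the marks and at rest, and the bystanders stand within 20 mm of where they were (value of joint cover below 0.015 rad and value of joint fastener between 1.43 and 1.71 rad and contact force between any of the fingers, the arm and cover above 2.5 N and velocity of joint fastener between -0.1 and 0.1 rad/s and distance of each of brass_a, brass_b, grease_jar from where it was at the start of the episode below 0.02 m and angle between each of brass_a, brass_b, grease_jar's own z axis and vertical below 0.2 rad); the arm keeps its last pose, push and grip.
It fails at once if a bystander is knocked over or pushed away (distance of any of brass_a, brass_b, grease_jar from where it was at the start of the episode above 0.03 m or angle between any of brass_a, brass_b, grease_jar's own z axis and vertical above 0.4 rad).
It also fails if it takes over 48 s, if anything falls off the work surface, if the arm or the gripper's body presses on something with over 40 N, if the wrist force passes 120 N, or if a joint passes its speed limit or range.

## Robot

A 6-joint arm with a two-finger parallel gripper is mounted at the origin on the work surface. World frame = base frame: x ahead of the robot, y to its left, z up, the work surface at z = 0. Lengths are in m, angles in rad, forces in N, time in s.
With the tool pointing down it reaches from about 0.375 to 0.9 m from the base axis. Payload 3.1 kg.
Tool frame: the origin (TCP) lies at the very end of the fingers, on their centre line; the grasp point (between the pads) lies 19 mm behind it (grip_depth is the distance from the TCP to the grasp point, in m); z points along the fingers, y is the line along which they close (so a half turn about z gives the same grasp; the last joint's range is limited). The gripper opens to 85 mm and grips with 20 to 120 N. Pads are 22 mm wide; open, the fingers measure 114 mm over their backs; the gripper's body (76 mm by 85 mm) begins 54 mm behind the grasp point. The pads swing forward as they close: fully open they stand 13 mm farther back than shut.
Start: joints at [0.982, 0.527, 1.433, -0, 1.181, -0.178], TCP at [0.25, 0.573, 0.231] pointing down, gripper open.
Joint ranges: [-3.08, 3.08], [-0.75, 2.2], [0.22, 2.44], [-1.43, 4.57], [0, 2.65], [-2.85, 2.85]. Speed limits (rad/s): [2.79, 2.79, 3.14, 3.14, 3.14, 3.14].

## Interface

Orientations are given as a unit quaternion [x, y, z, w].
In Python, from station import * gives the robot as it stands.
- The arm moves only by the tool apply_moves, never from a script. Its argument "plan" is a list of rows, each a list of 7 numbers: the shift along the tool's x, y, z in m, then the turn, a rotation vector about the tool's x, y, z in rad, then the gripper command: -1 is fully open, 1 is shut, values between are in proportion. In form: [[dx, dy, dz, wx, wy, wz, jaw], ...]. A call has 1 to 8 rows; each row shifts and turns the commanded pose from where the row before left it, along the tool's axes as they then stand; what a row does not reach is not made up. A row lasts 1/8 s, in which the tool goes at most 62.5 mm and 10.7 degrees, less where a joint would pass 70% of its speed; a pose out of reach is approached as far as the arm can. A call is refused whole if a number of a shift passes 0.0625 or a number of a turn 0.188, either way. A call with a gripper value outside its range is refused whole. The fingers move at their own pace and stop on an object; "force" is the grip in N (left out, the last holds). Time passes only in rows, so rows that do not move let the fingers close. It gives the time, the measured TCP pose, the force, the opening and the grip force at its end, in the units of the state.
- sense(): the state, without advancing time (a new reading comes with each control period).
- snapshot(name): name is "scene" or "side" or "wrist"; returns the picture (480x640x3 uint8, red, green, blue); there is no depth.
- calibration(name): a dict with "camera_matrix" (3x3 intrinsics, pixels), "R" (3x3) and "t" (3): a world point X has camera coordinates R X + t; the wrist camera has in their place "mount" (4x4, takes a point from camera to tool coordinates, whose origin is the TCP and whose axes are the flange's). Camera axes: x right, y down, z forward; pixel columns grow to the right and rows downward; lengths in m; the calibration is good to about 2 mm. A picture is of the moment at which its call begins: read the wrist's pose just before it. calibration takes no time and is no camera call.
- sign_off(): hands the job in; it is judged then, once.
The state is a dict: "t": time; "q": joint angles; "qd": joint speeds; "tau": joint torques, N m; "tcp_pos": TCP position; "tool_rot": TCP orientation; "force": force on the tool from outside, world axes, zero at the start; "ft_torque": the same for the moment, N m; "finger_gap": opening from 0.0 (shut) to 1.0 (fully open); "gripper_force": force on a finger pad.
Only numpy, scipy, OpenCV 4.12 (cv2) and the standard library are available. Lean on these libraries where they do the work, as an engineer would, in place of code of your own. Each camera call takes 0.05 s, during which the arm holds its last target. There are 200 camera calls.

## Working session

There is one attempt and no reset: what is moved stays moved. The work goes in short steps, Python scripts to look and compute and a tool call to move; the robot and the scene stay as the last step left them, time stands still between calls to the robot, and variables do not carry over. Pictures are saved under pics/ and viewed, at most 10 in all, crops included, and the job is handed in when it is done.

Besides the shell and the picture viewer there is one more tool, called after "Request:" by a JSON object that holds its "op" and its "data". apply_moves: Moves the arm, as the interface text tells. Its arguments: {"type":"object","properties":{"plan":{"type":"array"},"force":{"type":"number"}},"required":["plan"]}

```bash
mkdir -p pics; python3 - <<'E'
from station import *
import cv2,numpy as np
s=sense();print(s)
for n in("scene","side"):
    im=snapshot(n);cv2.imwrite(f"pics/{n}0.png",im[:,:,::-1])
    c=calibration(n);print(n,c)
print(calibration("wrist"))
E
```

```text
{'t': 0.0, 'q': array([ 9.81517846e-01,  5.28423340e-01,  1.43395934e+00,  7.55555431e-06,
        1.18138634e+00, -1.78513235e-01]), 'qd': array([-0.00159677, -0.00019028,  0.00077235, -0.00059516,  0.00085866,
       -0.00069989]), 'tau': array([-5.89371175e-04, -4.42348838e+01, -1.78026152e+01, -1.82335521e-04,
        8.42597539e-03, -8.93291201e-06]), 'tcp_pos': array([0.2491296 , 0.57239309, 0.23034179]), 'tool_rot': array([ 2.03943043e-01,  9.78982151e-01, -1.00766728e-03, -4.10801871e-04]), 'force': array([-0.65661357,  0.84915024, -0.23521193]), 'ft_torque': array([ 0.02182995, -0.02409377,  0.00951406]), 'gripper_force': 0.0, 'finger_gap': 0.9976958674754023}
scene {'camera_matrix': array([[458.36553201,   0.        , 318.40102446],
       [  0.        , 458.36553201, 245.65026665],
       [  0.        ,   0.        ,   1.        ]]), 'R': array([[ 0.46388066,  0.8858951 ,  0.002145  ],
       [ 0.72109495, -0.37617772, -0.58181818],
       [-0.51462298,  0.27144095, -0.81331605]]), 't': array([-0.28992507, -0.33878536,  1.20316945])}
side {'camera_matrix': array([[436.2820
[... 166 characters left out ...]
0.64661027,  0.01127686],
       [-0.42080881, -0.5094732 , -0.75057112],
       [ 0.49107225,  0.56774308, -0.66069345]]), 't': array([-0.39944917,  0.3270903 ,  0.45129326])}
{'camera_matrix': array([[381.45760469,   0.        , 321.79040795],
       [  0.        , 381.45760469, 240.81165063],
       [  0.        ,   0.        ,   1.        ]]), 'mount': array([[ 2.12703951e-03, -9.56975906e-01, -2.90159596e-01,
         7.35115013e-02],
       [ 9.99997735e-01,  2.05595033e-03,  5.49834520e-04,
         4.65176118e-04],
       [ 7.03753279e-05, -2.90160108e-01,  9.56978112e-01,
        -1.41861444e-01],
       [ 0.00000000e+00,  0.00000000e+00,  0.00000000e+00,
         1.00000000e+00]])}
```

View pics/scene0.png

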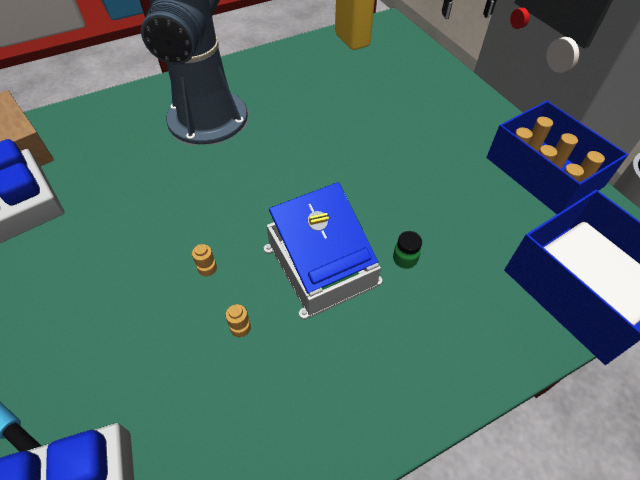

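View pics/side0.png

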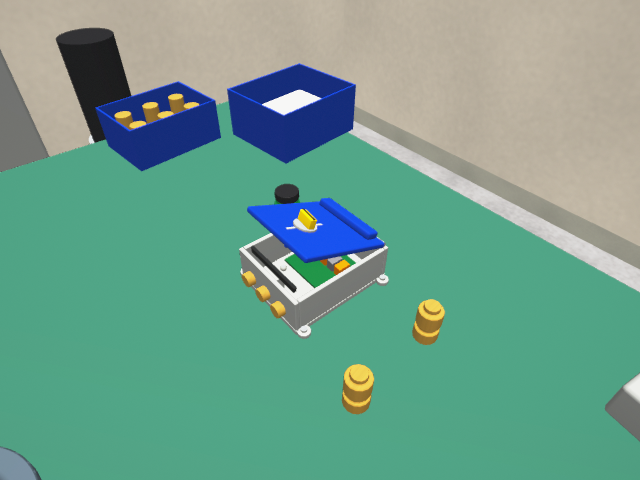

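The scene view shows the box mid-picture: cover corners at about (270,212), (341,184), (378,262), (308,292), fastener at (318,219), fittings at (204,260) and (238,320), jar at (408,248). The side view shows the cover part open, corners at about (248,208), (306,257), (383,244), with the fastener at (307,219).

```bash
cat > h.py <<'E'
import cv2,numpy as np
from station import *
from scipy.spatial.transform import Rotation as Ro
def P(n):
    c=calibration(n);return c["camera_matrix"]@np.c_[c["R"],c["t"]]
def tri(a,b):
    X=cv2.triangulatePoints(P("scene"),P("side"),np.float64(a).reshape(2,1),np.float64(b).reshape(2,1));return (X[:3]/X[3]).ravel()
def plane(n,p,z):
    c=calibration(n);C=-c["R"].T@c["t"];d=c["R"].T@np.linalg.inv(c["camera_matrix"])@[p[0],p[1],1]
    return C+d*(z-C[2])/d[2]
def mask(im,lo,hi,box=None):
    m=cv2.inRange(cv2.cvtColor(im,cv2.COLOR_RGB2HSV),lo,hi)
    if box:
        k=np.zeros_like(m);x0,y0,x1,y1=box;k[y0:y1,x0:x1]=255;m&=k
    return m
E
python3 - <<'E'
from h import *
q={};ye={}
for n,bx in(("scene",(255,170,395,305)),("side",(235,180,395,275))):
    im=cv2.imread(f"pics/{n}0.png")[:,:,::-1].copy()
    m=mask(im,(110,120,60),(130,255,255),bx)
    cs,_=cv2.findContours(m,0,2);c=max(cs,key=cv2.contourArea);h=cv2.convexHull(c)
    print(n,cv2.approxPolyDP(h,3,True).reshape(-1,2).tolist())
    b=(295,200,340,235) if n=="scene" else (290,200,325,235)
    m=mask(im,(22,120,100),(35,255,255),b);M=cv2.moments(m,True);ye[n]=(M["m10"]/M["m00"],M["m01"]/M["m00"]);r=cv2.minAreaRect(np.argwhere(m)[:,::-1].astype(np.float32));print("yellow",ye[n],r)
print("fast",tri(ye["scene"],ye["side"]))
F={"FL":((270,212),(306,257)),"FR":((341,184),(248,208)),"HL":((308,292),(383,244))}
for k,v in F.items(): print(k,tri(*v))
for nm,p,z in(("A",(204,248),.07),("B",(237,309),.07),("jar",(409,240),.065)):print(nm,plane("scene",p,z))
print("bside",plane("side",(359,373),.07),plane("side",(431,306),.07),plane("side",(287,192),.065))
E
```

```text
scene [[338, 182], [377, 262], [308, 293], [269, 208]]
yellow (317.89256198347107, 218.43801652892563) ((318.3587951660156, 218.3646697998047), (7.809497356414795, 19.415279388427734), 77.47119140625)
side [[384, 243], [381, 247], [305, 262], [247, 209], [329, 198], [373, 229]]
yellow (306.7692307692308, 219.02991452991452) ((306.5, 219.00001525878906), (21.92030906677246, 12.020814895629883), 45.0)
fast [0.53437208 0.04631754 0.13533575]
FL [ 0.48082946 -0.02240065  0.13837846]
FR [0.48093699 0.12389359 0.13646439]
HL [ 0.63260948 -0.02467621  0.07764798]
A [ 0.45164238 -0.1549917   0.07      ]
B [ 0.60188266 -0.14771401  0.07      ]
jar [0.6136559  0.20434833 0.065     ]
bside [ 0.44693168 -0.1618869   0.07      ] [ 0.59755837 -0.15142314  0.07      ] [0.60958226 0.20018735 0.065     ]
```

```bash
python3 - <<'E'
import cv2
a=cv2.imread("pics/scene0.png")[170:320,185:385];b=cv2.imread("pics/side0.png")[180:345,235:400]
a=cv2.resize(a,(400,300),interpolation=2);b=cv2.resize(b,(330,330),interpolation=2)
import numpy as np
o=np.zeros((600,800,3),np.uint8)
a=cv2.resize(cv2.imread("pics/scene0.png")[175:325,255:390],(400,444),interpolation=2)
b=cv2.resize(cv2.imread("pics/side0.png")[185:345,235:390],(400,413),interpolation=2)
o[:444,:400]=a;o[:413,400:]=b
cv2.imwrite("pics/crop0.png",o)
E
```

```text
(no output)
```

View pics/crop0.png

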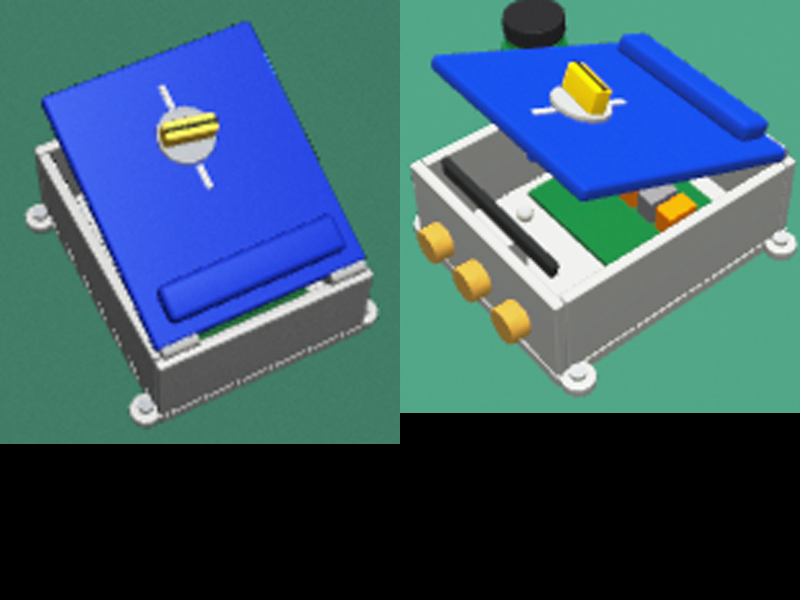

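```bash
python3 - <<'E'
from h import *
F={"FL":((269.2,208.7),(305.5,258)),"FR":((338.7,182.4),(247.8,207.5)),"HL":((307.5,293.5),(384.2,244))}
X={k:tri(*v) for k,v in F.items()}
for k in X: print(k,X[k].round(4))
d=(X["FL"]+X["FR"])/2
print("theta",np.arcsin((d[2]-X["HL"][2])/.172), [t for t in np.arange(.2,.6,.002) if .172*np.sin(t)+.072+.01*np.cos(t)>d[2]][0],"yaw",np.arctan2(-(X["FR"]-X["FL"])[0],(X["FR"]-X["FL"])[1]),np.arctan2(*(X["HL"]-X["FL"])[[1,0]]))
# feet on bench (centres of bolt feet)
f={k:plane("scene",p,.004) for k,p in dict(FL=(267.8,248),HL=(304.2,313),HR=(379,281)).items()}
g={k:plane("side",p,.004) for k,p in dict(FL=(303.7,330),HL=(382,278)).items()}
for k in f: print(k,f[k].round(4),g.get(k))
E
```

```text
FL [ 0.477  -0.0233  0.1416]
FR [0.4786 0.12   0.1408]
HL [ 0.6344 -0.0262  0.0772]
theta 0.38116061049715694 0.35600000000000015 yaw -0.011316287535696511 -0.01844841056420405
FL [ 0.4623 -0.0336  0.004 ] [ 0.46438813 -0.03045595  0.004     ]
HL [ 0.6318 -0.0338  0.004 ] [ 0.63348684 -0.03191222  0.004     ]
HR [0.6373 0.1289 0.004 ] None
```

Request:
{"op": "apply_moves", "data": {"plan": [[-0.043, -0.0385, 0.003, 0, 0, 0, 1], [-0.043, -0.0385, 0.003, 0, 0, 0, 1], [-0.043, -0.0385, 0.003, 0, 0, 0, 1], [-0.043, -0.0385, 0.003, 0, 0, 0, 1], [-0.043, -0.0385, 0.003, 0, 0, 0, 1], [-0.043, -0.0385, 0.003, 0, 0, 0, 1], [-0.043, -0.0385, 0.003, 0, 0, 0, 1], [-0.043, -0.0385, 0.003, 0, 0, 0, 1]], "force": 40}}

```text
t: 1.1
tcp_pos: [0.4424, 0.1515, 0.2071]
tool_rot: [0.204, 0.979, 0.0, -0.0]
force: [1.4, -0.7, 0.0]
finger_gap: -0.002
gripper_force: 0.0
```

Request:
{"op": "apply_moves", "data": {"plan": [[-0.043, -0.0385, 0.003, 0, 0, 0, 1], [-0.043, -0.0385, 0.003, 0, 0, 0, 1], [0, 0, 0, 0, 0, 0.168, 1], [0, 0, 0, 0, 0, 0.168, 1], [0, 0, 0, 0, 0, 0.168, 1], [0, 0, 0, 0, 0, 0.168, 1], [0, 0, 0, 0, 0, 0.168, 1], [0, 0, 0, 0, 0, 0.168, 1]]}}

```text
t: 2.1
tcp_pos: [0.4897, 0.0483, 0.201]
tool_rot: [0.653, 0.757, -0.0, -0.0]
force: [-0.3, -0.0, 0.1]
finger_gap: 0.002
gripper_force: 0.0
```

Request:
{"op": "apply_moves", "data": {"plan": [[0, 0, 0, 0, 0, 0.168, 1], [0, 0, 0, 0, 0, 0, 1]]}}

```text
t: 2.35
tcp_pos: [0.4897, 0.0483, 0.201]
tool_rot: [0.712, 0.702, -0.0, -0.0]
force: [-0.4, 0.8, 0.2]
finger_gap: 0.001
gripper_force: 0.0
```

```bash
cat >> h.py <<'E'
def delta(goal=None):
    s=sense();R=Ro.from_quat(s["tool_rot"]);M=R.as_matrix()
    print("t",round(s["t"],2),"tcp",s["tcp_pos"].round(4),"yaw(y)",np.arctan2(M[1,1],M[0,1]).round(4),"tilt",M[2].round(4),"F",s["force"].round(2),"gap",round(s["finger_gap"],3),"q6",s["q"][5].round(2))
    if goal is not None: print("tool delta",(M.T@(np.array(goal)-s["tcp_pos"])).round(4))
E
python3 -c "
from h import *
delta((.488,.048,.15))"
```

```text
t 2.35 tcp [0.4897 0.0483 0.201 ] yaw(y) -0.0141 tilt [ 1.e-04 -8.e-04 -1.e+00] F [-0.43  0.8   0.17] gap 0.001 q6 -0.12
tool delta [-0.0004 -0.0017  0.051 ]
```

Request:
{"op": "apply_moves", "data": {"plan": [[0, 0, 0.017, 0, 0, 0, 1], [0, 0, 0.017, 0, 0, 0, 1], [0, 0, 0.017, 0, 0, 0, 1], [0, -0.001, 0.008, 0, 0, 0, 1], [0, -0.001, 0.008, 0, 0, 0, 1], [0, -0.001, 0.008, 0, 0, 0, 1], [0, -0.001, 0.008, 0, 0, 0, 1], [0, -0.001, 0.008, 0, 0, 0, 1]]}}

```text
t: 3.35
tcp_pos: [0.4851, 0.0484, 0.1099]
tool_rot: [0.713, 0.702, 0.0, 0.0]
force: [-0.1, 1.1, -0.1]
finger_gap: 0.003
gripper_force: 0.1
```

```bash
python3 - <<'E'
from h import *
delta((.48,.048,.09));print(sense()["q"].round(2))
im=snapshot("side");cv2.imwrite("pics/side1.png",cv2.resize(im[130:370,180:500],(640,480))[:,:,::-1])
E
```

```text
t 3.35 tcp [0.4851 0.0484 0.1099] yaw(y) -0.0158 tilt [-0.e+00  3.e-04 -1.e+00] F [-0.09  1.15 -0.09] gap 0.003 q6 -0.11
tool delta [-0.0005 -0.0051  0.0199]
[-0.13  0.54  1.88 -0.    0.71 -0.11]
```

View pics/side1.png

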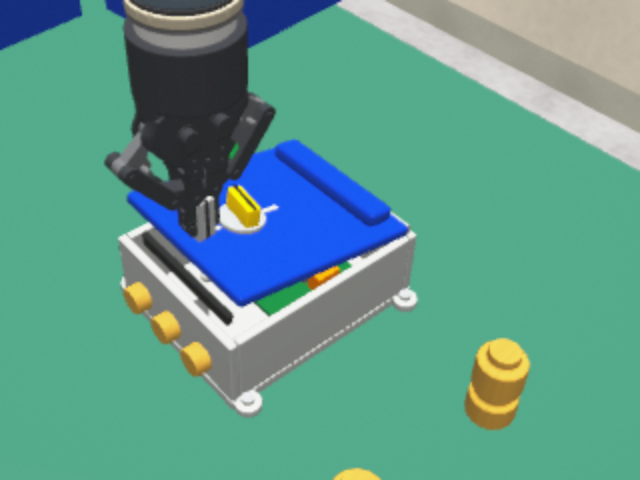

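The cover has followed the fingers down to about 0.2 rad; the shut fingers stand at (200,225) on the bare front part, just clear of the disc.

Request:
{"op": "apply_moves", "data": {"plan": [[0, -0.001, 0.004, 0, 0, 0, 1], [0, -0.001, 0.004, 0, 0, 0, 1], [0, -0.001, 0.003, 0, 0, 0, 1], [0, -0.001, 0.003, 0, 0, 0, 1], [0, -0.001, 0.003, 0, 0, 0, 1], [0, 0, 0.002, 0, 0, 0, 1], [0, 0, 0.002, 0, 0, 0, 1]]}}

```text
t: 4.28
tcp_pos: [0.4802, 0.0484, 0.0894]
tool_rot: [0.713, 0.701, 0.0, 0.0]
force: [0.9, -0.8, 0.5]
finger_gap: -0.001
gripper_force: 0.0
```

Request:
{"op": "apply_moves", "data": {"plan": [[0, 0, 0.002, 0, 0, 0, 1], [0, 0, 0.002, 0, 0, 0, 1]]}}

```text
t: 4.53
tcp_pos: [0.4798, 0.0484, 0.0852]
tool_rot: [0.713, 0.701, -0.0, -0.0]
force: [-1.1, 0.3, 7.5]
finger_gap: -0.002
gripper_force: 3.5
```

Request:
{"op": "apply_moves", "data": {"plan": [[0, 0, 0.001, 0, 0, 0, 1], [0, 0, 0.001, 0, 0, 0, 1]]}}

```text
t: 4.78
tcp_pos: [0.4797, 0.0485, 0.0835]
tool_rot: [0.713, 0.701, -0.0, -0.0]
force: [-1.4, 0.5, 8.9]
finger_gap: -0.005
gripper_force: 4.6
```

Request:
{"op": "apply_moves", "data": {"plan": [[0, 0, 0.001, 0, 0, 0, 1], [0, 0, 0.001, 0, 0, 0, 1]]}}

```text
t: 5.03
tcp_pos: [0.4796, 0.0484, 0.0818]
tool_rot: [0.713, 0.701, -0.0, -0.0]
force: [-3.1, 0.0, 17.1]
finger_gap: -0.0
gripper_force: 8.5
```

Request:
{"op": "apply_moves", "data": {"plan": [[0, 0, 0.001, 0, 0, 0, 1], [0, 0, 0, 0, 0, 0, 1]]}}

```text
t: 5.28
tcp_pos: [0.4796, 0.0485, 0.0817]
tool_rot: [0.713, 0.702, -0.0, -0.0]
force: [-3.7, -0.5, 18.4]
finger_gap: 0.0
gripper_force: 9.6
```

Request:
{"op": "apply_moves", "data": {"plan": [[0, 0, -0.02, 0, 0, 0, 1], [0, 0, -0.04, 0, 0, 0, 1], [0, 0, -0.04, 0, 0, 0, -1], [0, 0, 0, 0, 0, 0, -1], [0, 0, 0, 0, 0, 0, -1]]}}

```text
t: 5.9
tcp_pos: [0.4793, 0.0486, 0.1795]
tool_rot: [0.713, 0.701, -0.001, -0.001]
force: [-0.1, -0.5, -0.5]
finger_gap: 0.632
gripper_force: 0.0
```

```bash
python3 - <<'E'
from h import *
delta((.52,.047,.18))
s=sense();w=snapshot("wrist");a=snapshot("scene");b=snapshot("side")
for n,i in(("wrist2",w),("scene2",a),("side2",b)):cv2.imwrite(f"pics/{n}.png",i[:,:,::-1])
o=np.zeros((480,800,3),np.uint8);o[:300,:400]=cv2.resize(w,(400,300))
o[:400,400:]=cv2.resize(b[190:350,230:390],(400,400));o[300:480,:240]=cv2.resize(a[180:315,230:410],(240,180))
cv2.imwrite("pics/m2.png",o[:,:,::-1])
E
```

```text
t 5.9 tcp [0.4793 0.0486 0.1795] yaw(y) -0.016 tilt [ 2.0e-04 -1.7e-03 -1.0e+00] F [-0.06 -0.48 -0.52] gap 0.632 q6 -0.12
tool delta [-0.0009  0.0407 -0.0006]
```

View pics/m2.png

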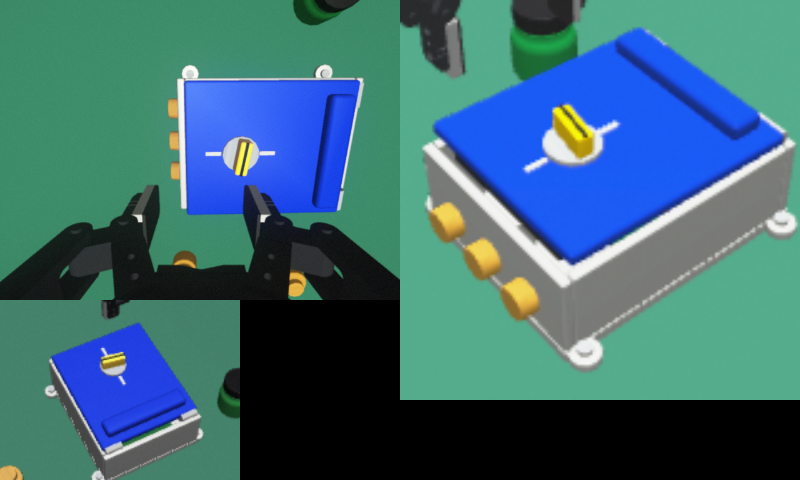

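The cover sits latched, slightly raised at the front; in the half-size wrist view the fastener is at (241,155), its slot about upright, the marks level.

```bash
cat >> h.py <<'E'
def wplane(s,p,z):
    c=calibration("wrist");M=np.eye(4);M[:3,:3]=Ro.from_quat(s["tool_rot"]).as_matrix();M[:3,3]=s["tcp_pos"]
    T=M@c["mount"];d=T[:3,:3]@np.linalg.inv(c["camera_matrix"])@[p[0],p[1],1];C=T[:3,3]
    return C+d*(z-C[2])/d[2]
E
python3 - <<'E'
from h import *
s=sense();w=cv2.imread("pics/wrist2.png")[:,:,::-1].copy()
y=mask(w,(20,100,80),(35,255,255),(340,200,440,300))
h=cv2.convexHull(np.argwhere(y)[:,::-1].astype(np.int32));k=np.zeros_like(y);cv2.fillConvexPoly(k,h,255)
g=cv2.cvtColor(w,cv2.COLOR_RGB2GRAY);b=((g<70)&(k>0)).astype(np.uint8)*255
pts=np.argwhere(b)[:,::-1].astype(np.float32);print(len(pts),cv2.minAreaRect(pts))
vx,vy,x0,y0=cv2.fitLine(pts,2,0,.01,.01).ravel()
c=np.array([x0,y0]);A=wplane(s,c-15*np.array([vx,vy]),.106);B=wplane(s,c+15*np.array([vx,vy]),.106)
d=B-A;print("slot mid",(A+B)/2,"dir from x deg",np.degrees(np.arctan2(d[1],d[0])))
m=mask(w,(0,0,200),(180,50,255),(300,270,460,345))
cs,_=cv2.findContours(m,0,2)
for q in cs:
    if cv2.contourArea(q)>5:(u,v),_,_=cv2.minAreaRect(q);print("white",(u,v),cv2.contourArea(q),wplane(s,(u,v),.086))
crop=cv2.resize(w[230:320,320:460],(700,450),interpolation=cv2.INTER_CUBIC);cv2.imwrite("pics/c3.png",crop[:,:,::-1])
E
```

```text
122 ((390.9381408691406, 254.60110473632812), (2.548408031463623, 52.617122650146484), 12.994616508483887)
slot mid [0.52039256 0.0477526  0.106     ] dir from x deg 80.04233930069665
```

View pics/c3.png

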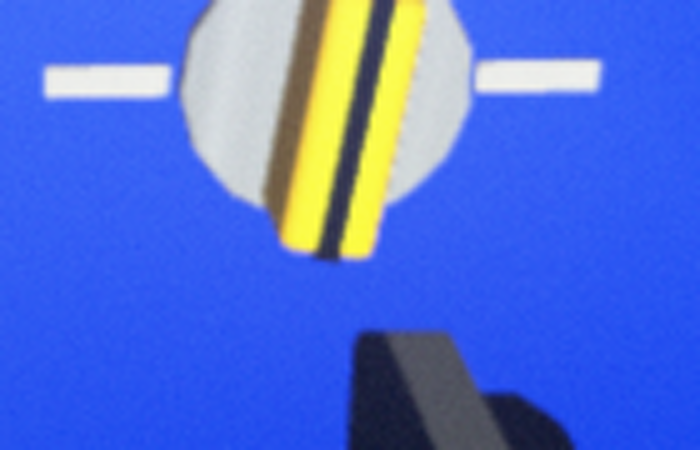

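Request:
{"op": "apply_moves", "data": {"plan": [[-0.0005, 0.0205, 0, 0, 0, 0, 0], [-0.0005, 0.0205, 0, 0, 0, 0, 0], [0, 0, 0.03, 0, 0, 0.158, 0], [0, 0, 0.03, 0, 0, 0, 0], [0, 0, 0.02, 0, 0, 0, 0], [0, 0, 0.006, 0, 0, 0, 0], [0, 0, 0, 0, 0, 0, 0]]}}

```text
t: 6.92
tcp_pos: [0.5206, 0.0468, 0.0936]
tool_rot: [0.766, 0.643, -0.001, -0.001]
force: [0.2, -0.2, 0.1]
finger_gap: 0.498
gripper_force: 0.0
```

```bash
python3 -c "
from h import *
delta((.5204,.0478,.0925))"
```

```text
t 6.92 tcp [0.5206 0.0468 0.0936] yaw(y) -0.1741 tilt [-1.0e-04 -1.7e-03 -1.0e+00] F [ 0.25 -0.21  0.06] gap 0.498 q6 0.05
tool delta [ 0.0009 -0.0004  0.0011]
```

Request:
{"op": "apply_moves", "data": {"plan": [[0.001, 0, 0, 0, 0, 0, 1], [0, 0, 0, 0, 0, 0, 1], [0, 0, 0, 0, 0, 0, 1], [0, 0, 0, 0, 0, 0, 1]], "force": 40}}

```text
t: 7.42
tcp_pos: [0.5201, 0.0481, 0.0948]
tool_rot: [0.766, 0.643, -0.001, -0.001]
force: [-3.6, 0.7, 6.2]
finger_gap: 0.124
gripper_force: 42.5
```

Request:
{"op": "apply_moves", "data": {"plan": [[0, 0, 0, 0, 0, 0.14, 1], [0, 0, 0, 0, 0, 0.14, 1], [0, 0, 0, 0, 0, 0.14, 1], [0, 0, 0, 0, 0, 0.14, 1]]}}

```text
t: 7.92
tcp_pos: [0.5204, 0.0479, 0.0948]
tool_rot: [0.914, 0.405, -0.001, -0.0]
force: [-3.3, -0.3, 5.1]
finger_gap: 0.126
gripper_force: 42.4
```

Request:
{"op": "apply_moves", "data": {"plan": [[0, 0, 0, 0, 0, 0.14, 1], [0, 0, 0, 0, 0, 0.14, 1], [0, 0, 0, 0, 0, 0.14, 1], [0, 0, 0, 0, 0, 0.14, 1], [0, 0, 0, 0, 0, 0.14, 1], [0, 0, 0, 0, 0, 0.14, 1], [0, 0, 0, 0, 0, 0, 1], [0, 0, 0, 0, 0, 0, 1]]}}

```text
t: 8.93
tcp_pos: [0.5206, 0.0473, 0.0947]
tool_rot: [1.0, -0.0, -0.001, 0.0]
force: [-3.4, -1.7, 6.2]
finger_gap: 0.13
gripper_force: 42.3
```

```bash
python3 -c "
from h import *
delta()"
```

```text
t 8.93 tcp [0.5206 0.0473 0.0947] yaw(y) -1.5711 tilt [-1.2e-03  8.0e-04 -1.0e+00] F [-3.45 -1.72  6.16] gap 0.13 q6 1.45
```

Request:
{"op": "apply_moves", "data": {"plan": [[0, 0, 0, 0, 0, 0, 0], [0, 0, 0, 0, 0, 0, -0.3], [0, 0, -0.03, 0, 0, 0, -0.3], [0, 0, -0.05, 0, 0, 0, -0.3], [0.02, 0, 0, 0, 0, 0, -0.3], [0, 0, 0, 0, 0, 0, -0.3]]}}

```text
t: 9.68
tcp_pos: [0.5432, 0.0476, 0.175]
tool_rot: [1.0, -0.001, 0.002, 0.0]
force: [0.9, -0.2, 0.9]
finger_gap: 0.65
gripper_force: 0.0
```

```bash
python3 - <<'E'
from h import *
delta((.479,.0484,.1))
w=snapshot("wrist");a=snapshot("scene");b=snapshot("side")
for n,i in(("wrist3",w),("scene3",a),("side3",b)):cv2.imwrite(f"pics/{n}.png",i[:,:,::-1])
o=np.zeros((480,800,3),np.uint8);o[:300,:400]=cv2.resize(w,(400,300))
o[:400,400:]=cv2.resize(b[190:350,230:390],(400,400));o[300:480,:240]=cv2.resize(a[180:315,230:410],(240,180))
cv2.imwrite("pics/m3.png",o[:,:,::-1])
E
```

```text
t 9.68 tcp [0.5432 0.0476 0.175 ] yaw(y) -1.5734 tilt [ 4.e-03  3.e-04 -1.e+00] F [ 0.95 -0.22  0.95] gap 0.65 q6 1.46
tool delta [-0.0645 -0.0007  0.0748]
```

View pics/m3.png

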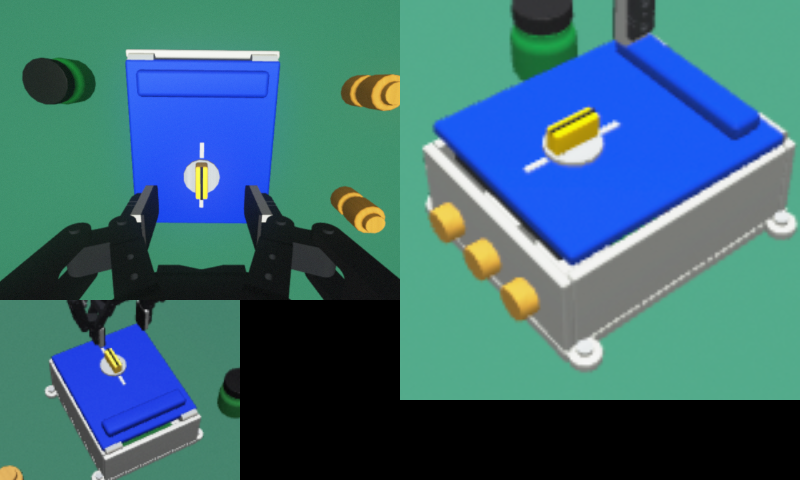

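The slot now lies along the marks, with fastener at (201,180) and marks at (201,150) and (201,204) in the half-size wrist view. The cover is still latched. I'll check the angle numerically.

```bash
python3 - <<'E'
from h import *
s=sense();w=cv2.imread("pics/wrist3.png")[:,:,::-1].copy()
y=mask(w,(20,100,80),(35,255,255),(370,250,440,345))
h=cv2.convexHull(np.argwhere(y)[:,::-1].astype(np.int32));k=np.zeros_like(y);cv2.fillConvexPoly(k,h,255)
g=cv2.cvtColor(w,cv2.COLOR_RGB2GRAY);b=((g<70)&(k>0))
pts=np.argwhere(b)[:,::-1].astype(np.float32)
def ang(pts,z):
    vx,vy,x0,y0=cv2.fitLine(pts,2,0,.01,.01).ravel();c=np.array([x0,y0]);v=np.array([vx,vy])*15
    A,B=wplane(s,c-v,z),wplane(s,c+v,z);d=B-A;return c,(A+B)/2,np.degrees(np.arctan(d[1]/d[0]))
print("slot",len(pts),ang(pts,.106))
m=mask(w,(0,0,150),(180,70,255),(390,215,416,425));m[255:320,:]=0  # marks only
m[:,:]&=255
cs,_=cv2.findContours(m,0,2);print([(cv2.boundingRect(q)) for q in cs])
print("marks",ang(np.argwhere(m)[:,::-1].astype(np.float32),.085))
E
```

```text
Traceback (most recent call last):
cv2.error: OpenCV(4.12.0) /io/opencv/modules/imgproc/src/drawing.cpp:2404: error: (-215:Assertion failed) points.checkVector(2, CV_32S) >= 0 in function 'fillConvexPoly'
```

```bash
python3 - <<'E'
from h import *
s=sense();w=cv2.imread("pics/wrist3.png")[:,:,::-1].copy()
y=mask(w,(20,100,80),(35,255,255),(290,240,360,345))
h=cv2.convexHull(np.argwhere(y)[:,::-1].astype(np.int32));k=np.zeros_like(y);cv2.fillConvexPoly(k,h,255)
g=cv2.cvtColor(w,cv2.COLOR_RGB2GRAY);b=((g<70)&(k>0))
pts=np.argwhere(b)[:,::-1].astype(np.float32)
def ang(pts,z):
    vx,vy,x0,y0=cv2.fitLine(pts,2,0,.01,.01).ravel();c=np.array([x0,y0]);v=np.array([vx,vy])*15
    A,B=wplane(s,c-v,z),wplane(s,c+v,z);d=B-A;return c,(A+B)/2,np.degrees(np.arctan(d[1]/d[0]))
print("slot",len(pts),ang(pts,.106))
m=mask(w,(0,0,150),(180,70,255),(310,215,334,345));m[252:323,:]=0
cs,_=cv2.findContours(m,0,2);print([(cv2.boundingRect(q)) for q in cs])
print("marks",ang(np.argwhere(m)[:,::-1].astype(np.float32),.085))
E
```

```text
slot 103 (array([322.4563 , 292.49515], dtype=float32), array([0.51829443, 0.0476351 , 0.106     ]), np.float64(-0.013505553696979155))
[(319, 323, 6, 9), (320, 228, 6, 24)]
marks (array([322.2551 , 263.19897], dtype=float32), array([0.52913099, 0.04773684, 0.085     ]), np.float64(-0.6119324732016822))
```

Request:
{"op": "apply_moves", "data": {"plan": [[-0.033, -0.0005, 0, 0, 0, 0, 1], [-0.033, 0, 0, 0, 0, 0, 1], [0, 0, 0, 0, 0, 0, 1], [0, 0, 0.04, 0, 0, 0, 1], [0, 0, 0.03, 0, 0, 0, 1], [0, 0, 0.014, 0, 0, 0, 1], [0, 0, 0.003, 0, 0, 0, 1], [0, 0, 0.003, 0, 0, 0, 1]]}}

```text
t: 10.82
tcp_pos: [0.4746, 0.0485, 0.085]
tool_rot: [1.0, -0.001, -0.001, 0.0]
force: [-2.2, -0.3, 7.9]
finger_gap: 0.001
gripper_force: 3.6
```

Request:
{"op": "apply_moves", "data": {"plan": [[0, 0, 0.002, 0, 0, 0, 1], [0, 0, 0.001, 0, 0, 0, 1], [0, 0, 0.001, 0, 0, 0, 1]]}}

```text
t: 11.2
tcp_pos: [0.4745, 0.0485, 0.082]
tool_rot: [1.0, -0.001, -0.0, 0.0]
force: [-4.6, -1.1, 12.0]
finger_gap: 0.001
gripper_force: 6.4
```

Request:
{"op": "apply_moves", "data": {"plan": [[0, 0, 0.001, 0, 0, 0, 1], [0, 0, 0.001, 0, 0, 0, 1], [0, 0, 0, 0, 0, 0, 1], [0, 0, 0, 0, 0, 0, 1]]}}

```text
t: 11.7
tcp_pos: [0.4744, 0.0485, 0.0815]
tool_rot: [1.0, -0.001, 0.0, 0.0]
force: [-6.5, -0.7, 23.6]
finger_gap: 0.006
gripper_force: 12.1
```

```bash
python3 - <<'E'
from h import *
delta()
b=snapshot("side");a=snapshot("scene")
o=np.zeros((400,800,3),np.uint8);o[:,400:]=cv2.resize(b[190:350,230:390],(400,400));o[:,:400]=cv2.resize(a[170:330,240:400],(400,400))
cv2.imwrite("pics/m4.png",o[:,:,::-1])
E
```

```text
t 11.7 tcp [0.4744 0.0485 0.0815] yaw(y) -1.5731 tilt [ 2.e-04  5.e-04 -1.e+00] F [-6.53 -0.68 23.59] gap 0.006 q6 1.44
```

View pics/m4.png

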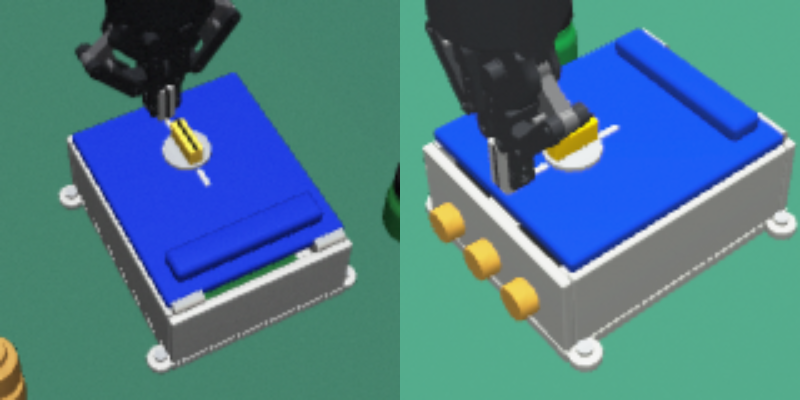

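The cover is flush under the fingers with about 24 N on it, and the slot is in line with the marks. I'm handing in.

```bash
python3 -c "
from station import *
print(sign_off())"
```

```text
the job is handed in; nothing more can be done
None
```

I shut the cover past its catch, turned the fastener until its slot was within about 0.6° of the white marks, and handed the job in at about 12 s with the arm pressing the cover flush at about 24 N; the fittings and jar were not touched, and the hand-in returned no verdict.

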